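# Lock the drainer flap with its gated lever

## Robot

A 6-joint arm with a two-finger parallel gripper is mounted at the origin on the work surface. World frame = base frame: x ahead of the robot, y to its left, z up, the work surface at z = 0. Lengths are in m, angles in degrees, forces in N, time in s.
With the tool pointing down it reaches from about 0.4 to 0.825 m from the base axis. Payload 7 kg.
Tool frame: the origin (TCP) lies midway between the tips of the shut fingers; the grasp point (between the pads) lies 19 mm behind it; z points along the fingers, y is the line along which they close (so a half turn about z gives the same grasp; the last joint's range is limited). The gripper opens to 88 mm and grips with 3 to 60 N. Pads are 19 mm wide; open, the fingers measure 130 mm over their backs; the gripper's body (78 mm by 193 mm) begins 47 mm behind the grasp point.
Start: joints at [83.829, 20.546, 0.682, 0, -70.136, -16.507], TCP at [0.26, 0.623, 0.195] pointing down, gripper open.
Joint ranges: [-176.03, 176.03], [-82.01, 121.73], [-58.28, 71.71], [-173.87, 95.51], [-174.79, -0.11], [-173.66, 173.66]. Speed limits (degrees/s): [136.94, 136.94, 172.46, 180, 180, 180].

## Interface

Orientations are given as a 3x3 rotation matrix whose columns are the frame's x, y, z axes.
In Python, from rig import robot gives the robot as it stands. Calls block until the motion is done:
- robot.goto(position, orientation): joint-space move of the TCP to a pose.
- robot.servo_line(position, ori=None, speed=0.15): straight line of the TCP; ori=None keeps the orientation; speed is the mean speed in m/s.
- robot.movej(angles): joint-space move.
- robot.move_gripper(opening): opening from 0.0 (shut) to 1.0 (fully open); the grip force is fixed at half the most; returns when the fingers have stopped.
- robot.dwell(seconds).
- robot.ik(position, orientation): joint angles nearest the present ones, or None.
- robot.grab_frame(name): name is "scene" or "top"; returns (picture, depth): 420x560x3 uint8, red, green, blue; 420x560 float32, m along the optical axis (not along the pixel's ray), 0 where there is no reading.
- robot.camera_info(name): a dict with "vfov" (degrees; the focal length in pixels is half the picture's height over the tangent of half this angle, whatever the lens; pixels are square), "cx", "cy" (the principal point, pixels), "view" (4x4, takes a point from world to camera coordinates). Camera axes: x right, y down, z forward; pixel columns grow to the right and rows downward; lengths in m; the calibration is good to about 2 mm. A picture is of the moment at which its call begins. camera_info takes no time and is no camera call.
A pose or a line that the arm cannot do raises robot.Unreachable and nothing moves.
- robot.job_done(): hands the job in; it is judged then, once.
Readings, each from a call of its own:
- robot.read_t(): time.
- robot.read_qpos(): joint angles.
- robot.read_qvel(): joint speeds.
- robot.read_effort(): joint torques, N m.
- robot.read_position(): TCP position.
- robot.read_tcp_rot(): TCP orientation.
- robot.read_force(): force on the tool from outside, world axes, zero at the start.
- robot.read_ft_torque(): the same for the moment, N m.
- robot.read_grip_width(): opening from 0.0 (shut) to 1.0 (fully open).
- robot.read_finger_force(): force on a finger pad.
Only numpy, scipy, OpenCV 4.12 (cv2) and the standard library are available. Lean on these libraries where they do the work, as an engineer would, in place of code of your own. Each camera call takes 0.05 s, during which the arm holds its last target. There are 200 camera calls.

## Task

The drainer rack's front flap is shut: lock it by pushing the upright lever beside the rack through the H-shaped gate with the fingertips: along the left slots to the crossing if it is not there, across to the right, then forward, away from the robot, until it is fully home in the third slot (far right). Only push the lever, do not grip or force it; leave it there and draw clear. Leave the cups, tin, strainer and kettle where they stand.

Things in the scene. Friction and masses are not known exactly. Their poses are not given: they have to be found in the camera images.
- drainer: grey plastic drainer rack with a gate box (grey, aluminium top) at its right end; fixed. Origin on the counter under the gate's middle; x forward away from the robot, y left, z up (yaw within 0.35 rad). Gate box 120 mm in x, 110 mm in y, 80 mm high. Rack 230 mm in x, from y = +85 to +385 mm, 90 mm high; steel plates stand in it up to 212 mm high from y = +220 mm on
- gate (a point): middle of the H gate, on the gate box's top; axes as the drainer. Two slots along x (each |y| 10 to 24 mm, |x| to 27 mm) are joined by one crossing along y (|x| under 8.5 mm). Slot 1 is forward left, 2 back left, 3 forward right, 4 back right. The plate is 8 mm thick
- third_slot (a point): where the stem's middle passes the gate plate's top with the lever home in slot 3: about x = +23.5, y = -18.5 mm from gate; same axes
- knob (a point): centre of the lever's black ball knob, 24 mm across, on a steel stem 10 mm thick; z along the stem. The lever leans about a pivot 66 mm below gate; the ball's centre is 125 mm from the pivot: 59 mm over the plate when upright, about 48 mm at a slot's end, where it lies 41 mm in x and 33 mm in y from the gate's middle
- lever_across (a joint): lean to the side (rad): negative left (+y), positive right; left slots -0.22 to -0.28, right slots +0.22 to +0.28. It can cross only while lever_fore is within about 0.05 of 0. No spring: friction holds the lever where it is left, 1 to 2 N at the knob moves it. Starts on the left
- lever_fore (a joint): lean forward (positive, gate's +x) or back (rad): -0.345 to +0.345 at the slot ends, 0 at the crossing. Same friction, no spring. Starts anywhere along the left slots
- flap (a joint): the rack's front flap, 280 mm long, 66 mm high, hinged at its foot 30 mm over the counter; 0 shut (upright), grows as it tips out towards the robot. Starts shut; a stiff hinge holds it
- cup1: one of three alike white ceramic cups, bystander: 72 mm across, 62 mm high, upright; origin under its centre on the counter
- cup2: one of three alike white ceramic cups, bystander: 72 mm across, 62 mm high, upright; origin under its centre on the counter
- cup3: one of three alike white ceramic cups, bystander: 72 mm across, 62 mm high, upright; origin under its centre on the counter
- tin: closed round steel tin, bystander: 96 mm across, 82 mm high; origin under its centre on the counter
- strainer: steel tea strainer with hook, lying in the rack, bystander: bowl 72 mm across and 30 mm high, wire handle to 143 mm along its -x; origin under the bowl's centre on the rack's floor, 18 mm over the counter
- kettle: aluminium kettle, bystander: 156 mm across, 196 mm high with its bail handle, spout to 130 mm along its +x; origin under its centre on the counter

How it is judged:
By the outcome, as a careful person would: the job done as asked, in the order asked, and still so for the second after the job is handed in, with the robot touching nothing.
It also fails if it takes over 61 s, if anything falls off the work surface, if the arm or the gripper's body presses on something with over 40 N, if the wrist force passes 120 N, or if a joint passes its speed limit or range.

## Working session

There is one attempt and no reset: what is moved stays moved. The work goes in short steps, each a Python script; the robot and the scene stay as the last script left them, time stands still between calls to the robot, and variables do not carry over. Pictures are saved under pics/ and viewed, at most 10 in all, crops included, and the job is handed in when it is done.

```bash
mkdir -p pics
cat > h.py <<'E'
import numpy as np, cv2
from rig import robot
def grab(n):
    p,d=robot.grab_frame(n); i=robot.camera_info(n)
    f=210/np.tan(np.radians(i["vfov"])/2)
    v,u=np.mgrid[0:420,0:560]
    c=np.stack([(u-i["cx"])/f*d,(v-i["cy"])/f*d,d],-1)
    V=np.array(i["view"]); w=(c-V[:3,3])@V[:3,:3]
    w[d==0]=np.nan
    return p,d,w
E
python3 - <<'E'
from h import *
for n in("scene","top"):
    p,d,w=grab(n); cv2.imwrite(f"pics/{n}0.png",p[:,:,::-1]); np.savez(f"{n}0.npz",p=p,d=d,w=w)
    i=robot.camera_info(n);print({k:i[k] for k in i}, robot.read_t())
E
```

```text
{'vfov': 53.244675632111935, 'cx': 277.1297905394053, 'cy': 210.29807801544928, 'view': array([[ 3.77935172e-01,  9.25831090e-01, -1.34124889e-03,
        -1.41145820e-01],
       [ 6.68970077e-01, -2.74082397e-01, -6.90910903e-01,
        -2.70818634e-01],
       [-6.40034407e-01,  2.60222275e-01, -7.22938673e-01,
         1.61064163e+00],
       [ 0.00000000e+00,  0.00000000e+00,  0.00000000e+00,
         1.00000000e+00]])} 0.05
{'vfov': 45.5896282608505, 'cx': 278.69537863162407, 'cy': 219.06725267581933, 'view': array([[-4.28590826e-02, -9.99080952e-01,  5.91991860e-04,
        -4.86964166e-02],
       [-9.74957614e-01,  4.16947895e-02, -2.18447236e-01,
         5.19668519e-01],
       [ 2.18221789e-01, -9.93961510e-03, -9.75848582e-01,
         1.39245850e+00],
       [ 0.00000000e+00,  0.00000000e+00,  0.00000000e+00,
         1.00000000e+00]])} 0.1
```

View pics/scene0.png

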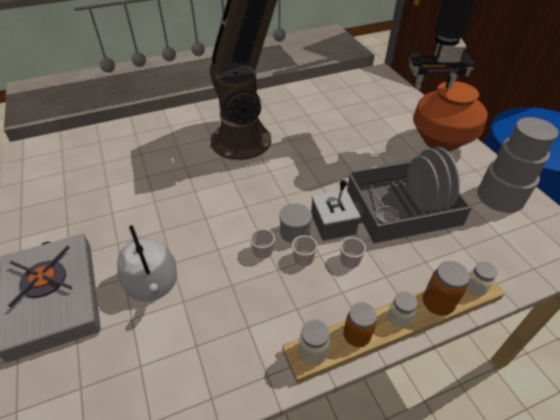

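View pics/top0.png

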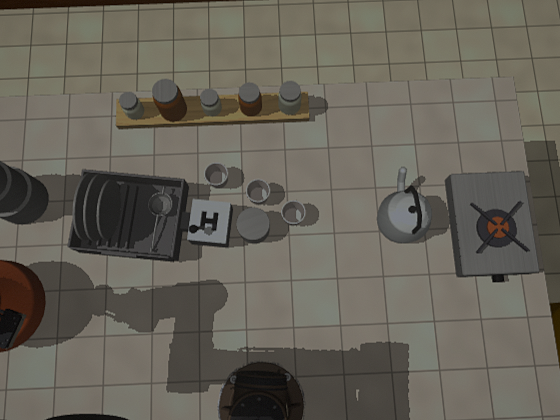

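The top view shows the gate box near pixel (209,222). The black knob at (194,229) is back-left, in slot 2. The tin stands close on the right at (253,224), and cups stand ahead of it on the right. Next I measure the gate and knob.

Run:
```python
from h import *
z=np.load("top0.npz");p,w=z["p"],z["w"]
s=np.zeros((420,560),bool); s[195:250,183:238]=1
g=p.max(-1)
top=s&(abs(w[...,2]-.08)<.006)&(g>110)
pts=w[top][:,:2].astype(np.float32); print(len(pts),np.median(w[top][:,2]))
r=cv2.minAreaRect(pts*1000);print(r)
k=s&(w[...,2]>.105)
print(k.sum(),w[k].mean(0),w[k].max(0),w[k].min(0))
for n in("scene",):
    q=np.load("scene0.npz");P,W=q["p"],q["w"]
    c=np.array(r[0])/1000
    dd=np.linalg.norm(W[...,:2]-c,axis=-1)
    k=(dd<.06)&(W[...,2]>.115)&(W[...,2]<.16); print(k.sum(),W[k].mean(0),W[k].max(0),W[k].min(0))
    t=(dd<.1)&(abs(W[...,2]-.08)<.006)&(P.max(-1)>130);print(cv2.minAreaRect((W[t][:,:2]*1000).astype(np.float32)))
# tin, cups
for n,(u,v) in dict(tin=(253,222),c1=(216,174),c2=(258,190),c3=(293,212)).items():
    a=w[v-18:v+19,u-18:u+19].reshape(-1,3);a=a[a[:,2]>.05];print(n,np.percentile(a,[2,50,98],axis=0).round(3).tolist())
a=p[190:255,175:275];cv2.imwrite("pics/crop0.png",cv2.resize(a,None,fx=7,fy=7,interpolation=2)[:,:,::-1])
```

```text
1112 0.07975948570462178
((516.3628540039062, 129.75823974609375), (109.94320678710938, 118.54264068603516), 82.09247589111328)
68 [0.48244493 0.16473883 0.13445843] [0.49439571 0.1763155  0.14695175] [0.47115436 0.15490752 0.10879125]
58 [0.49141719 0.16346945 0.13130097] [0.49915122 0.17797429 0.14327293] [0.48028562 0.15516429 0.11549399]
((513.1022338867188, 108.24210357666016), (156.0484161376953, 122.30298614501953), 80.01271057128906)
tin [[0.458, -0.039, 0.071], [0.501, 0.004, 0.08], [0.545, 0.046, 0.086]]
c1 [[0.627, 0.076, 0.051], [0.67, 0.112, 0.06], [0.695, 0.144, 0.068]]
c2 [[0.548, -0.046, 0.051], [0.611, -0.009, 0.06], [0.639, 0.021, 0.08]]
c3 [[0.501, -0.146, 0.051], [0.544, -0.112, 0.06], [0.569, -0.079, 0.068]]
```

View pics/crop0.png

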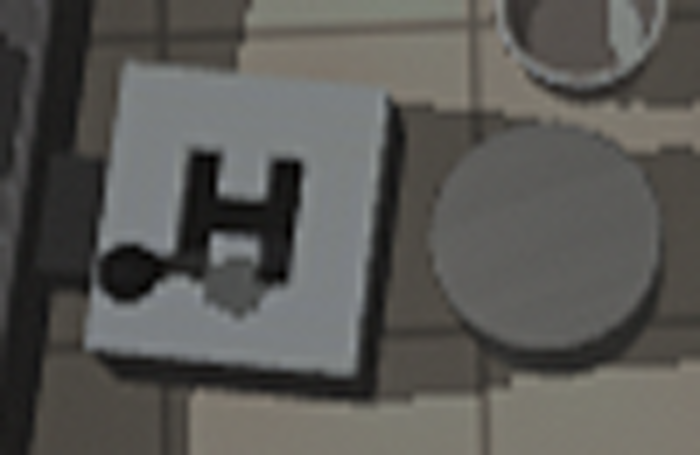

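The gate's middle is at about (0.516, 0.130), with yaw −7.9°. The box fits 110×119 mm at z = 0.080, matching the sizes given. The knob is at local (−38, +31) mm, near the end of slot 2. I push it forward with shut fingers from behind.

```bash
cat >> h.py <<'E'
yaw=np.radians(-7.9); G=np.array([.5164,.1298]); c,s=np.cos(yaw),np.sin(yaw)
R2=np.array([[c,-s],[s,c]])
def W(x,y,z): return np.r_[G+R2@np.array([x,y])/1000,z]
def L(p): return (R2.T@(np.asarray(p)[:2]-G)*1000).round(1)
def ori(sg=1): # tool x along sg*gate x, z down
    x=sg*np.array([c,s,0]); zz=np.array([0,0,-1.]); return np.column_stack([x,np.cross(zz,x),zz])
def F(): f=np.array(robot.read_force()); return np.r_[R2.T@f[:2],f[2]].round(1)
def look(name):
    p,d,w=grab("top"); cv2.imwrite(f"pics/{name}.png",cv2.resize(p[185:255,165:280],None,fx=6,fy=6,interpolation=2)[:,:,::-1])
    m=(np.linalg.norm(w[...,:2]-G,axis=-1)<.065)&(w[...,2]>.118)&(w[...,2]<.16)&(p.max(-1)<90)
    print("knob local",m.sum(), L(w[m].mean(0)) if m.any() else None)
E
python3 - <<'E'
from h import *
import h
print("R0",robot.read_tcp_rot())
q0=np.array(robot.read_qpos())
best=None
for sg in(1,-1):
    q=robot.ik(W(-80,31,.22),ori(sg)); print(sg,q)
    if q is not None and (best is None or abs(q-q0).max()<best[0]): best=(abs(np.array(q)-q0).max(),sg)
sg=best[1]; print(sg)
open("h.py","a").write(f"O=ori({sg})\n")
O=ori(sg)
look("l0")
robot.servo_line(np.array(robot.read_position())+[0,0,.14],speed=.2)
robot.move_gripper(0.)
robot.goto(W(-85,31,.30),O); 
print(robot.read_t(),L(robot.read_position()),F())
E
```

```text
R0 [[ 9.22642938e-01 -3.85655043e-01 -4.43332000e-04]
 [-3.85655278e-01 -9.22641911e-01 -1.38252257e-03]
 [ 1.24140119e-04  1.44654801e-03 -9.99998946e-01]]
1 [ 45.12415327   0.18092837 -21.40491041   0.         -68.41416122
  36.97584673]
-1 [  45.12415327    0.18092837  -21.40491041    0.          -68.41416122
 -143.02415327]
1
knob local 56 [-38.4  30.8]
4.1917 [-84.9  31.7] [ 0.8 -0.3  0.2]
```

Run:
```python
from h import *
robot.servo_line(W(-85,31,.112),O,speed=.15); print(F())
robot.servo_line(W(-62,31,.112),O,speed=.1); print(F())
for x in (-56,-50,-44,-38,-32,-28,-25.5):
    robot.servo_line(W(x,31,.112),O,speed=.05); print(L(robot.read_position()),F())
robot.servo_line(W(-45,31,.112),O,speed=.1)
robot.servo_line(W(-130,31,.20),O,speed=.2)
look("l1"); print(robot.read_t())
p,d=robot.grab_frame("scene");cv2.imwrite("pics/s1.png",cv2.resize(p[120:300,240:480],None,fx=3,fy=3)[:,:,::-1])
```

```text
[ 0.2 -0.4 -0.1]
[-0.4  0.1 -0.2]
[-55.9  31. ] [0.3 0.2 0.3]
[-49.8  31. ] [0.7 0.4 0.4]
[-43.8  31. ] [-0.7  0.1  0.5]
[-37.7  31. ] [-0.7 -0.3 -0.6]
[-31.8  31. ] [0.3 0.2 0. ]
[-27.8  31. ] [ 0.1 -0.4 -0.5]
[-25.4  31. ] [-0.1 -0.1 -0.4]
knob local 53 [-38.1  30.9]
8.9583
```

View pics/l1.png

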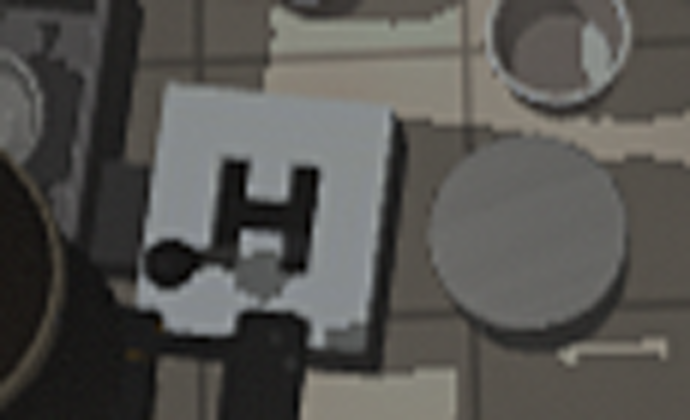

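The knob at crop (175,262) has not moved, and I felt no contact. I check where the fingertips really are against the pictures.

Run:
```python
from h import *
print(robot.read_position(),robot.read_grip_width(),robot.read_tcp_rot().round(3) , W(-130,31,.2))
out=[]
for n in("scene","top"):
    p,d,w=grab(n);i=robot.camera_info(n);V=np.array(i["view"]);f=210/np.tan(np.radians(i["vfov"])/2)
    q=V[:3,:3]@robot.read_position()+V[:3,3];u,v=f*q[0]/q[2]+i["cx"],f*q[1]/q[2]+i["cy"];print(n,u,v,q[2],d[int(v),int(u)])
    p=p.copy();cv2.circle(p,(int(u),int(v)),2,(255,0,0),-1)
    x0,y0=int(np.clip(u-75,0,410)),int(np.clip(v-100,0,220)); 
    out.append(cv2.resize(p[y0:y0+200,x0:x0+150],(400,533))[:,:,::-1]);print(x0,y0)
cv2.imwrite("pics/chk.png",np.hstack(out))
```

```text
[0.39199622 0.17798201 0.19885512] 0.0020606704084670476 [[ 0.99  -0.138 -0.001]
 [-0.138 -0.99  -0.001]
 [-0.001  0.002 -1.   ]] [0.39189455 0.17837358 0.2       ]
scene 334.0346129042033 145.67768288317103 1.2622892474376533 1.5939205
259 45
top 183.94655307430781 258.60151547034275 1.28215934265849 1.1591365
108 158
```

View pics/chk.png

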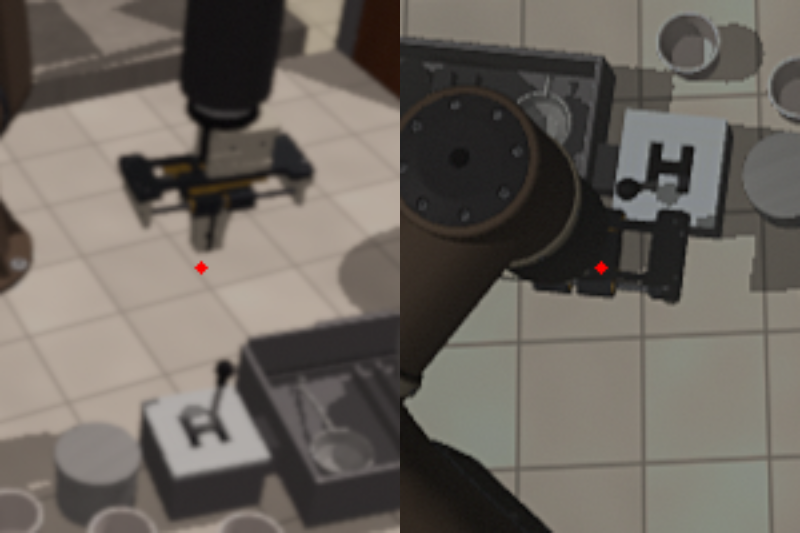

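The scene picture shows the tips at crop (207,248), above the projected TCP at (201,267). I measure the true tip position from depth.

Run:
```python
from h import *
p,d,w=grab("scene"); P=robot.read_position()
for v in range(122,150,2): print(v,[tuple((w[v,u]-P).round(3)*1000//1) for u in (331,334,337,340)])
m=(np.linalg.norm(w[...,:2]-P[:2],axis=-1)<.12)&(w[...,2]>.12)&(w[...,2]<.6)
print(m.sum()); a=w[m]; 
for z0 in np.arange(.18,.4,.01):
    b=a[(a[:,2]>=z0)&(a[:,2]<z0+.01)]
    if len(b): print(z0.round(3),len(b),L(b.min(0)),np.array([L(x) for x in b]).min(0),np.array([L(x) for x in b]).max(0))
```

```text
122 [(np.float64(33.0), np.float64(-39.0), np.float64(115.0)), (np.float64(38.0), np.float64(-33.0), np.float64(117.0)), (np.float64(37.0), np.float64(-23.0), np.float64(114.0)), (np.float64(39.0), np.float64(-14.0), np.float64(113.0))]
124 [(np.float64(33.0), np.float64(-38.0), np.float64(109.0)), (np.float64(36.0), np.float64(-31.0), np.float64(109.0)), (np.float64(41.0), np.float64(-24.0), np.float64(110.0)), (np.float64(39.0), np.float64(-14.0), np.float64(106.0))]
126 [(np.float64(30.0), np.float64(-36.0), np.float64(99.0)), (np.float64(36.0), np.float64(-30.0), np.float64(102.0)), (np.float64(37.0), np.float64(-21.0), np.float64(100.0)), (np.float64(14.0), np.float64(3.0), np.float64(79.0))]
128 [(np.float64(2.0), np.float64(-18.0), np.float64(70.0)), (np.float64(13.0), np.float64(-15.0), np.float64(76.0)), (np.float64(11.0), np.float64(-4.0), np.float64(72.0)), (np.float64(15.0), np.float64(4.0), np.float64(72.0))]
130 [(np.float64(-1.0), np.float64(-16.0), np.float64(60.0)), (np.float64(11.0), np.float64(-13.0), np.float64(68.0)), (np.float64(14.0), np.float64(-5.0), np.float
[... 2526 characters left out ...]
17.4   43.4] [-117.5   43.6] [-116.1   44.7]
0.29 38 [-159.8  -64.7] [-160.9  -56.2] [-87.9 118.1]
0.3 161 [-162.4  -67.2] [-164.1  -57.5] [-85.3 120.2]
0.31 258 [-147.   -68.4] [-154.5  -61.8] [-83.  120.2]
0.32 194 [-162.4  -73.7] [-164.   -63.6] [-84.2 127.6]
0.33 625 [-165.   -74.7] [-167.9  -65.3] [-84.6 129.9]
0.34 128 [-154.4  -64.2] [-157.5  -60.3] [-86.6 121.7]
0.35 95 [-148.2    8.8] [-149.2   15.1] [-97.8  81.5]
0.36 103 [-148.9    9. ] [-150.1   14.5] [-99.   83.5]
0.37 48 [-139.5    9. ] [-140.5   14.1] [-102.1   81.2]
0.38 43 [-110.6   12.3] [-111.    14.7] [-86.5  82.1]
0.39 150 [-126.9   -5. ] [-130.2   -5. ] [-85.5  82.5]
0.4 136 [-140.7   -7.9] [-141.7   -5.1] [-87.1  64.8]
```

The real tips sit about 32 mm higher than the TCP reading (z ≈ 0.232 against 0.199), while x and y agree, so the fingers passed over the ball. I take 30 mm off the commanded height and push again, re-measuring the tips when low.

```bash
cat >> h.py <<'E'
Z=.084  # commanded z; tips really ~32 mm higher
def tips():
    p,d,w=grab("scene"); P=np.array(robot.read_position())
    m=(np.linalg.norm(w[...,:2]-P[:2],axis=-1)<.03)&(w[...,2]>P[2]+.005)&(w[...,2]<P[2]+.07)
    a=w[m]; l=np.array([L(x) for x in a]); print("tips z",np.percentile(a[:,2],[1,5]).round(3),"x",np.percentile(l[:,0],[5,95]),"y",np.percentile(l[:,1],[5,95]),"tcp",L(P),P[2].round(3))
E
python3 - <<'E'
from h import *
robot.servo_line(W(-90,31,.12),O,speed=.2); robot.servo_line(W(-85,31,Z),O,speed=.1); tips(); print(F())
robot.servo_line(W(-66,31,Z),O,speed=.1)
for x in (-62,-58,-54,-50,-44,-38,-32):
    robot.servo_line(W(x,31,Z),O,speed=.05); print(L(robot.read_position()),F())
robot.servo_line(W(-45,31,Z),O,speed=.1)
robot.servo_line(W(-110,31,.15),O,speed=.2)
look("l2"); print(robot.read_t())
E
```

```text
tips z [0.117 0.119] x [-88.98  -69.255] y [14.92  49.045] tcp [-84.7  31.6] 0.085
[ 0.4 -0.2 -0.1]
[-62.   30.9] [-0.2 -0.8 -0.1]
[-57.9  31. ] [-0.4 -0.2 -0.3]
[-53.8  31. ] [-0.1  0.2  0.2]
[-49.8  31. ] [0.1 0.3 1.2]
[-43.6  31.1] [ 0.5 -0.3 -0.2]
[-37.6  31. ] [ 0.1 -0.1 -0.7]
[-31.7  31. ] [ 0.2 -0.2  0.4]
knob local 58 [-10.2  30.3]
13.4167
```

View pics/l2.png

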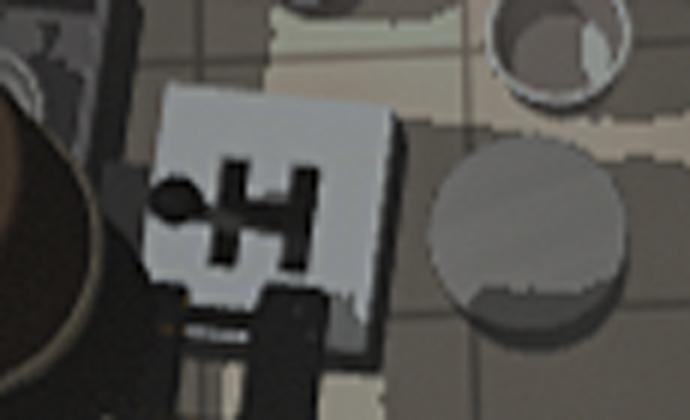

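The lever moved: the knob is at crop (178,198), local x −10 mm, which agrees with the contact geometry of 21.5 mm ahead of the TCP. I push the last 10 mm and check.

Run:
```python
from h import *
robot.servo_line(W(-60,31,Z),O,speed=.2)
robot.servo_line(W(-36,31,Z),O,speed=.1)
robot.servo_line(W(-21.7,31,Z),O,speed=.04); print(L(robot.read_position()),F())
robot.servo_line(W(-45,31,Z),O,speed=.1)
robot.servo_line(W(-110,31,.15),O,speed=.2)
look("l3"); print(robot.read_t())
```

```text
[-21.6  31. ] [0.2 0.3 0.4]
knob local 62 [-0.2 30.2]
15.9333
```

View pics/l3.png

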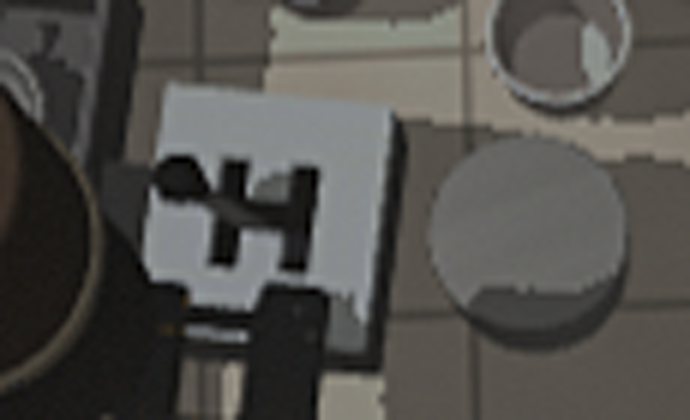

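The knob is centred on the crossing (local −0.2, 30). Now the push across from the left side.

Run:
```python
from h import *
robot.servo_line(W(-75,84,.17),O,speed=.2)
robot.servo_line(W(0,84,.17),O,speed=.2)
robot.servo_line(W(0,84,Z),O,speed=.15); print(F())
robot.servo_line(W(0,66,Z),O,speed=.1); print(F())
for y in (56,46,36,26,16,8,4,1,-1,-2.5):
    robot.servo_line(W(0,y,Z),O,speed=.05); f=F(); print(L(robot.read_position()),f)
    if abs(f[:2]).max()>5: break
robot.servo_line(W(0,y+15,Z),O,speed=.1)
robot.servo_line(W(0,84,.17),O,speed=.25)
robot.servo_line(W(-110,60,.17),O,speed=.25)
look("l4"); print(robot.read_t())
```

```text
[-0.3  1.   1.1]
[0.2 1.  0.4]
[ 0.1 55.8] [-0.4  0.1  0.6]
[-0.1 45.5] [0.4 0.1 0.3]
[-0.2 35.4] [-0.2  0.2 -1.7]
[-0.1 25.5] [0.3 0.3 1.2]
[-0.1 15.5] [-0.6  0.4  0.1]
[-0.1  7.6] [ 0.3  0.2 -0.9]
[0.  3.8] [ 0.7  0.  -0.7]
[0.  0.9] [ 0.5  1.3 -0.7]
[ 0.  -1.1] [0.9 0.8 0.2]
[-0.  -2.6] [ 1.3  1.3 -1.6]
knob local 58 [ -0.9 -30.6]
22.6083
```

View pics/l4.png

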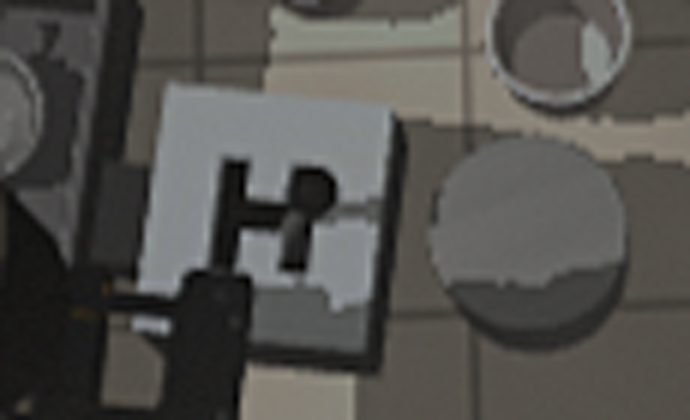

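The knob is at local (−0.9, −30.6), on the right side at the crossing. Now I push it forward into slot 3, watching the force for the end stop.

Run:
```python
from h import *
robot.servo_line(W(-75,-31,.15),O,speed=.25)
robot.servo_line(W(-60,-31,Z),O,speed=.15)
robot.servo_line(W(-28,-31,Z),O,speed=.1); print(F())
for x in (-20,-10,0,8,14,17,18,19,20,21,22,23,24):
    robot.servo_line(W(x,-32,Z),O,speed=.05); f=np.mean([F() for _ in range(4)],0).round(1); print(L(robot.read_position()),f)
    if abs(f[0])>4: break
robot.servo_line(W(x-20,-32,Z),O,speed=.1)
robot.servo_line(W(-110,-31,.16),O,speed=.25)
look("l5"); print(robot.read_t())
```

```text
[-0.5 -1.  -0.2]
[-19.9 -32. ] [ 0.2  0.4 -0.4]
[ -9.7 -32. ] [ 0.8 -0.1 -0.1]
[  0.5 -31.9] [0.  0.1 0. ]
[  8.5 -31.9] [-0.9  0.2 -0.3]
[ 14.4 -31.9] [-0.6  0.6  0.4]
[ 17.1 -32. ] [-0.3  0.5  0.3]
[ 17.8 -32.1] [-1.3  0.7 -0.6]
[ 18.3 -32.2] [-5.   1.1  0.4]
knob local 56 [ 38.1 -30.5]
27.6417
```

View pics/l5.png

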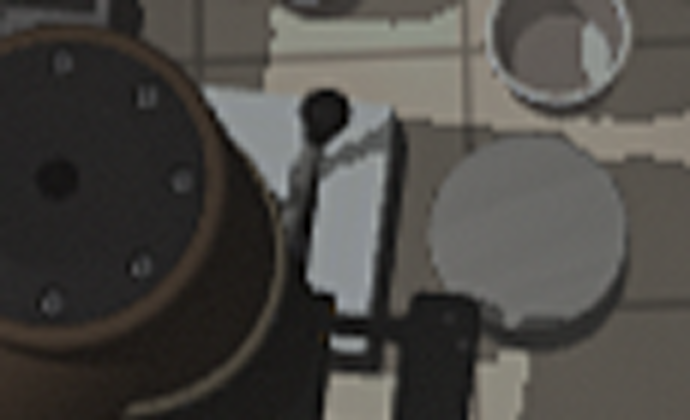

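The stop was felt at 5 N, with the knob about at (39, −31) mm (crop (324,115)). One gentle second push confirms it is the hard end, then I draw clear.

Run:
```python
from h import *
robot.servo_line(W(-10,-31,.13),O,speed=.2) if False else robot.servo_line(W(-75,-31,Z),O,speed=.2)
robot.servo_line(W(10,-31,Z),O,speed=.1)
for x in (16,18,19,19.7,20.4,21):
    robot.servo_line(W(x,-31,Z),O,speed=.03); f=np.mean([F() for _ in range(4)],0).round(1); print(L(robot.read_position()),f)
    if abs(f[0])>7: break
robot.servo_line(W(0,-31,Z),O,speed=.1)
robot.servo_line(W(-110,-31,.16),O,speed=.25)
robot.servo_line(W(-110,-31,.26),O,speed=.25)
look("l6"); print(robot.read_t(),F())
robot.dwell(.5)
p,d=robot.grab_frame("scene");cv2.imwrite("pics/s6.png",p[:,:,::-1])
```

```text
[ 16.  -30.9] [0.2 0.2 0.6]
[ 17.9 -31.1] [-0.5 -0.7 -0.2]
[ 18.4 -31.2] [-4.9  0.9  1.3]
[ 18.6 -31.4] [-6.5  1.2  2.6]
[ 18.7 -31.6] [-9.1  0.5  4.1]
knob local 56 [ 38.2 -30.8]
32.1917 [-0.9 -0.6 -0.3]
```

View pics/s6.png

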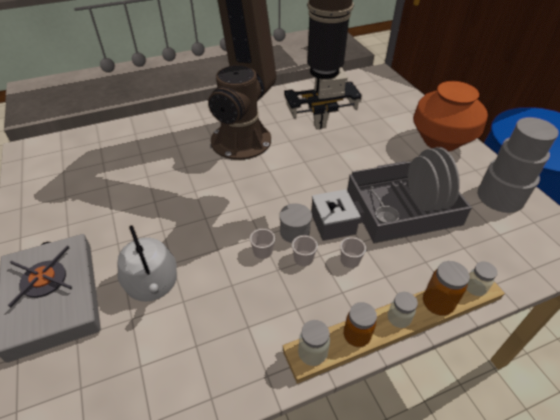

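The lever is hard against its end stop in slot 3. The scene view shows the knob at about (327,208), the tin, cups, strainer and kettle where they were, and the gripper clear at (322,100).

```bash
python3 -c "
from rig import robot
print(robot.job_done())"
```

```text
the job is handed in; nothing more can be done
None
```

The lever is in slot 3, against its end stop (it held a 9 N push), so the flap should be locked; the arm is clear, the bystanders look unmoved, and the job was handed in at about 33 s.

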